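Hang the pen caddy that fits on its twin-pin stand

TASK

Hang the pen caddy whose two ear holes match the pins on the twin-pin stand, so that both pins come up through its two holes and both ears rest flat on the posts. Leave the other, shorter caddy where it is.

Things in the scene. Friction and masses are not known exactly. Their poses are not given: they have to be found in the camera images.
- caddy_long: Fits: open dark steel box 44x92x50 (x,y,z) mm, 0.25 kg, with a level ear at each y end, 180 overall. Ears 40 wide, 4 thick, underside at z 46; in each a 26 round hole, centres at y +70 and -70. In the middle an upright grip plate, 10 thick in x, 56 wide in y, top at z 100, 50 above the rim: pinch it from above across x. Origin: centre of underside, z up, y lengthwise. Same either way round.
- caddy_short: Does not fit, stays put: same make, width and height (44 mm wide, 50 mm to the rim, grip plate up to 100 mm), but only 130 mm long overall with hole centres 90 mm apart. Starts upright on the worktop beside the long caddy. Origin: centre of the underside, z up, y along its length.
- stand: Fixed aluminium stand: base 90x200x10 (x,y,z) mm, two posts 44x20 mm at y +70 and -70 (120 clear between), flat tops at z 90. On each top's centre an upright round-tipped steel pin, 8 thick, up to z 112. The caddy hangs between the posts, its underside then at z 44. Origin: centre of the base's underside, z up, y along the line of pins. Same either way round.

How it is judged (in metres and radians):
At the end, for the whole second after the job is handed in: The long caddy hangs on the stand with a pin through each ear hole and its ears on the post tops: its origin within 13 mm of the stand's centre in plan, its length within 0.2 rad of the line of the pins, its underside 36 to 52 mm above the stand's origin, upright within 10 degrees and at rest (horizontal distance between caddy_long and stand below 0.013 m and angle between the y axis of caddy_long and the y axis of stand, either way round below 0.2 rad and z of caddy_long in the frame of stand between 0.036 and 0.052 m and angle between caddy_long's own z axis and vertical below 0.17 rad and linear speed of caddy_long below 0.02 m/s); the robot touches nothing.
It fails at once if the short caddy is shifted by more than 30 mm (distance of caddy_short from where it was at the start of the episode above 0.03 m).
It also fails if it takes over 42 s, if anything falls off the work surface, if the arm or the gripper's body presses on something with over 40 N, if the wrist force passes 120 N, or if a joint passes its speed limit or range.

ROBOT

A 6-joint arm with a two-finger parallel gripper is mounted at the origin on a cart in front of the work surface, level with it; the furniture and walls round the work are solid. World frame = base frame: x ahead of the robot, y to its left, z up, the work surface at z = 0. Lengths are in m, angles in degrees, forces in N, time in s.
With the tool pointing down it reaches from about 0.275 to 1 m from the base axis. Payload 8.4 kg.
Tool frame: the origin (TCP) lies at the very end of the fingers, on their centre line; the grasp point (between the pads) lies 19 mm behind it; z points along the fingers, y is the direction in which the jaws open and shut (so a half turn about z gives the same grasp; the last joint's range is limited). The gripper opens to 85 mm and grips with 20 to 120 N. Pads are 22 mm wide; open, the fingers measure 114 mm over their backs; the gripper's body (76 mm by 85 mm) begins 54 mm behind the grasp point. The pads swing forward as they close: fully open they stand 13 mm farther back than shut.
Start: joints at [63.117, 20.225, 93.587, -0, 66.188, -0.138], TCP at [0.281, 0.558, 0.231] pointing down, gripper open.
Joint ranges: [-150.9, 150.9], [-52.94, 120.26], [3.33, 152.33], [-74.26, 254.26], [0, 154.13], [-172.89, 172.89]. Speed limits (degrees/s): [127.2, 127.2, 159.86, 180, 180, 180].

INTERFACE

Orientations are given as [roll, pitch, yaw] about the fixed x, y, z axes, in that order (R = Rz(yaw) Ry(pitch) Rx(roll)).
In Python, from station import robot gives the robot as it stands.
- The arm moves only by the tool carry_out, never from a script. Its argument "series" is a list of rows, each a list of 3 entries, a list of its own where there are three numbers: the shift along the tool's x, y, z in mm, then the turn, a rotation vector about the tool's x, y, z in degrees, then the closure, from -1 (fully open) to 1 (shut), so that 0 is half open. A call has exactly 5 rows; each row shifts and turns the commanded pose from where the row before left it, along the tool's axes as they then stand; what a row does not reach is not made up. A row lasts 1/10 s, in which the tool goes at most 50 mm and 8.59 degrees, less where a joint would pass 70% of its speed; a pose out of reach is approached as far as the arm can. A call is refused whole if a number of a shift passes 50 or a number of a turn 8.59, either way. A call with a gripper value outside its range is refused whole. The fingers move at their own pace and stop on an object; "squeeze" is the grip in N (left out, the last holds). Time passes only in rows, so rows that do not move let the fingers close, or fill a call up. It gives the time, the measured TCP pose, the force and the opening at its end, in the units of the state.
- robot.sense(): the state, without advancing time (a new reading comes with each control period).
- robot.snapshot(name): name is "scene" or "top"; returns a dict with "image" (384x512x3 uint8, blue, green, red), "depth" (384x512 float32, m along the optical axis (not along the pixel's ray), 0 where there is no reading), "fx", "fy", "cx", "cy" (pixels), "R" (3x3) and "t" (3): a world point X has camera coordinates R X + t. Camera axes: x right, y down, z forward; pixel columns grow to the right and rows downward; lengths in m; the calibration is good to about 2 mm. A picture is of the moment at which its call begins.
- robot.hand_in(): hands the job in, once; it reports no verdict.
The state is a dict: "time": time; "joint_positions": joint angles; "joint_vel": joint speeds; "joint_efforts": joint torques, N m; "ee_pos": TCP position; "tool_rot": TCP orientation; "wrist_force": force on the tool from outside, world axes, zero at the start; "torque": the same for the moment, N m; "width": finger opening in m.
Only numpy, scipy, OpenCV 4.12 (cv2) and the standard library are available. Lean on these libraries where they do the work, as an engineer would, in place of code of your own. Each camera call takes 0.05 s, during which the arm holds its last target. There are 200 camera calls.

## Working session

There is one attempt and no reset: what is moved stays moved. The work goes in short steps, Python scripts to look and compute and a tool call to move; the robot and the scene stay as the last step left them, time stands still between calls to the robot, and variables do not carry over. Pictures are saved under pics/ and viewed, about 8 in all and at most 12, crops included, and the job is handed in when it is done.

Besides the shell and the picture viewer there is one more tool, called after "Call:" by a JSON object that holds its "method" and its "body", one argument or row to a line. carry_out: Moves the arm, as the interface text tells. Its arguments: {"type":"object","properties":{"series":{"type":"array"},"squeeze":{"type":"number"}},"required":["series"]}

```bash
mkdir -p pics
cat > h.py <<'E'
import numpy as np, cv2
from station import robot
def snap(n):
    s=robot.snapshot(n); s={k:(np.array(v) if k in('R','t') else v) for k,v in s.items()}; return s
def cloud(s):
    d=s['depth']; v,u=np.mgrid[:d.shape[0],:d.shape[1]]
    P=np.stack([(u-s['cx'])/s['fx']*d,(v-s['cy'])/s['fy']*d,d],-1)
    W=(P-s['t'].reshape(3))@s['R']; W[d==0]=np.nan; return W
E
python3 - <<'E'
from h import *
a=snap('scene');b=snap('top')
np.savez('a.npz',**a);np.savez('b.npz',**b)
cv2.imwrite('pics/1.png',a['image']);cv2.imwrite('pics/2.png',b['image'])
print(robot.sense())
W=cloud(b);print(-b['R'].T@b['t'])
E
```

```text
{'time': 0.1, 'joint_positions': array([ 6.31153532e+01,  2.02588926e+01,  9.36253248e+01, -6.06665648e-04,
        6.61887569e+01, -1.36959798e-01]), 'joint_vel': array([ 1.50902639e-02, -9.76298433e-02, -8.70372979e-02,  2.48924480e-02,
       -8.30093720e-05,  1.62232385e-02]), 'joint_efforts': array([-9.87733620e-04, -6.06360340e+01, -3.42817962e+01, -8.12048370e-05,
        3.95658659e-03,  1.45691365e-05]), 'ee_pos': array([0.28108852, 0.55773371, 0.23062887]), 'tool_rot': array([-1.79927025e+02,  3.80275316e-04,  1.53252559e+02]), 'wrist_force': array([-0.40316787, -0.9400546 ,  0.22509998]), 'torque': array([-0.02727092,  0.02496867,  0.05013288]), 'width': 0.0852141833890884}
[0.4527028  0.09573254 0.88473798]
```

View pics/1.png

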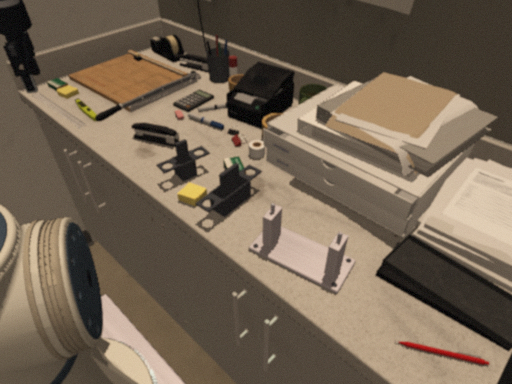

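View pics/2.png

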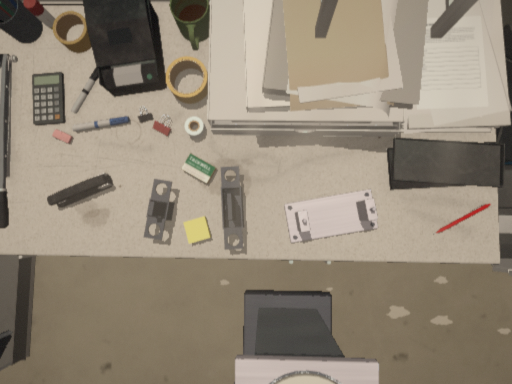

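The scene view shows the short caddy at (183,165), the long one at (230,190) and the stand at (302,255). In the top view, the short caddy is at (160,210), the long one at (232,208) and the stand at (331,216). Next I'll measure all three.

Run:
```python
from h import *
b=dict(np.load('b.npz'));W=cloud(b)
print('R',b['R'].round(3).tolist(),b['fx'])
def reg(n,u0,u1,v0,v1,z0,z1):
    m=np.zeros(W.shape[:2],bool);m[v0:v1,u0:u1]=1
    m&=(W[...,2]>z0)&(W[...,2]<z1)
    P=W[m]
    if len(P)<5: print(n,len(P));return
    r=cv2.minAreaRect((P[:,:2]*1000).astype(np.float32))
    c=P.mean(0);e,V=np.linalg.eigh(np.cov(P[:,:2].T))
    print(n,len(P),'mean',c.round(4),'rect',np.round(r[0],1),np.round(r[1],1),round(r[2],1),'pca deg',np.degrees(np.arctan2(V[1,1],V[0,1])).round(1),'zmed',np.median(P[:,2]).round(4))
reg('long plate',212,252,160,262,.09,.11)
reg('long ears/rim',212,252,160,262,.035,.06)
reg('short plate',138,182,170,250,.09,.11)
reg('short ears',138,182,170,250,.035,.06)
reg('stand base',278,385,185,248,.004,.016)
reg('posts L',278,330,185,248,.075,.12)
reg('posts R',340,385,185,248,.075,.12)
im=np.hstack([cv2.resize(b['image'][155:260,130:390],None,fx=3,fy=3,interpolation=cv2.INTER_CUBIC)])
cv2.imwrite('pics/3.png',im)
```

```text
R [[0.015, -0.999, -0.028], [-0.997, -0.013, -0.081], [0.081, 0.029, -0.996]] 384.9167602483942
long plate 142 mean [0.4837 0.1692 0.0999] rect [484.2 169.6] [55.5 10. ] 4.0 pca deg -175.9 zmed 0.1001
long ears/rim 773 mean [0.4833 0.1698 0.0498] rect [484.2 169.6] [180.   44.1] 3.9 pca deg -175.9 zmed 0.0503
short plate 85 mean [0.478  0.3301 0.0991] rect [478.4 331.2] [10.4 29.3] 81.4 pca deg 171.1 zmed 0.0997
short ears 720 mean [0.4775 0.3298 0.0498] rect [478.1 331.3] [ 44.8 129.8] 82.2 pca deg 171.5 zmed 0.0503
stand base 2929 mean [ 0.4692 -0.0472  0.0102] rect [470.3 -52.4] [219.7 134.1] 90.0 pca deg 100.4 zmed 0.0102
posts L 218 mean [0.457  0.0181 0.0909] rect [457.   17.2] [43.4 20.4] 10.3 pca deg -169.8 zmed 0.0899
posts R 245 mean [ 0.4821 -0.1182  0.0904] rect [ 482.4 -120. ] [43.7 20.5] 11.6 pca deg -169.3 zmed 0.09
```

View pics/3.png

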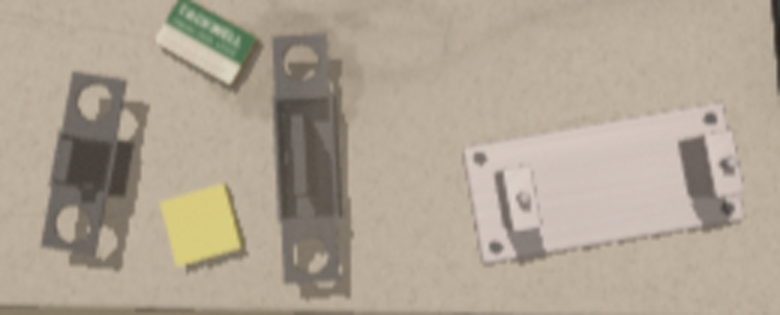

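Call:
{"method": "carry_out", "body": {
  "series": [
    [[-35.6, -25.5, 0], [0, 0, 0], -1],
    [[-35.6, -25.5, 0], [0, 0, 0], -1],
    [[-35.6, -25.5, 0], [0, 0, 0], -1],
    [[-35.6, -25.5, 0], [0, 0, 0], -1],
    [[-35.6, -25.5, 0], [0, 0, 0], -1]
  ],
  "squeeze": 60
}}

```text
time: 0.6
ee_pos: [0.3832, 0.3625, 0.2311]
tool_rot: [-180.0, -0.0, 153.3]
wrist_force: [0.7, -0.1, 0.5]
width: 0.0855
```

Call:
{"method": "carry_out", "body": {
  "series": [
    [[-35.6, -25.5, 0], [0, 0, 0], -1],
    [[-35.6, -25.5, 0], [0, 0, 0], -1],
    [[-35.6, -25.5, 0], [0, 0, 0], -1],
    [[-35.6, -25.5, 0], [0, 0, 0], -1],
    [[-35.6, -25.5, 0], [0, 0, 0], -1]
  ]
}}

```text
time: 1.1
ee_pos: [0.4848, 0.1685, 0.2311]
tool_rot: [-180.0, -0.0, 153.3]
wrist_force: [0.1, 0.2, -0.1]
width: 0.0856
```

Call:
{"method": "carry_out", "body": {
  "series": [
    [[0, 0, 0], [0, 0, -7], -1],
    [[0, 0, 0], [0, 0, -8], -1],
    [[0, 0, 0], [0, 0, -8], -1],
    [[0, 0, 0], [0, 0, -7.7], -1],
    [[0, 0, 0], [0, 0, 0], -1]
  ]
}}

```text
time: 1.6
ee_pos: [0.4842, 0.17, 0.231]
tool_rot: [-180.0, -0.0, -175.9]
wrist_force: [-0.2, 1.2, 0.1]
width: 0.0855
```

```bash
cat > go.py <<'E'
import sys
from h import *
from scipy.spatial.transform import Rotation as Ro
x,y,z,yaw=map(float,sys.argv[1:5]); s=robot.sense()
R=Ro.from_euler('xyz',s['tool_rot'],degrees=True)
d=(np.array([x,y,z])-s['ee_pos'])*1000
G=Ro.from_euler('xyz',[180,0,yaw],degrees=True)
print('t',s['time'],'pos',s['ee_pos'].round(4),'rot',s['tool_rot'].round(2),'w',s['width'],'F',s['wrist_force'].round(1),'j',s['joint_positions'].round(1))
print('shift(tool)',R.inv().apply(d).round(1),'turn',(R.inv()*G).as_rotvec(degrees=True).round(2))
E
python3 go.py .4842 .1696 .062 184
```

```text
t 1.6 pos [0.4842 0.17   0.231 ] rot [-1.7999e+02 -3.0000e-02 -1.7594e+02] w 0.08550647962237974 F [-0.2  1.2  0.1] j [ 19.2  10.3 107.1   0.   62.7 -74.9]
shift(tool) [ -0.   -0.4 169. ] turn [-0.01 -0.03  0.06]
```

Call:
{"method": "carry_out", "body": {
  "series": [
    [[0, -0.4, 30], [0, 0, 0], -1],
    [[0, 0, 30], [0, 0, 0], -1],
    [[0, 0, 30], [0, 0, 0], -1],
    [[0, 0, 25], [0, 0, 0], -1],
    [[0, 0, 20], [0, 0, 0], -1]
  ]
}}

```text
time: 2.1
ee_pos: [0.4837, 0.1696, 0.0947]
tool_rot: [-180.0, -0.1, -176.3]
wrist_force: [0.6, 0.2, -0.4]
width: 0.0851
```

Call:
{"method": "carry_out", "body": {
  "series": [
    [[0, 0, 15], [0, 0, 0], -1],
    [[0, 0, 12], [0, 0, 0], -1],
    [[0, 0, 7], [0, 0, 0], -1],
    [[0, 0, 0], [0, 0, 0], 0.5],
    [[0, 0, 0], [0, 0, 0], 1]
  ]
}}

```text
time: 2.6
ee_pos: [0.4848, 0.1699, 0.0627]
tool_rot: [180.0, 0.0, -176.1]
wrist_force: [-0.6, -0.2, 0.3]
width: 0.0591
```

Call:
{"method": "carry_out", "body": {
  "series": [
    [[0, 0, 0], [0, 0, 0], 1],
    [[0, 0, 0], [0, 0, 0], 1],
    [[0, 0, 0], [0, 0, 0], 1],
    [[0, 0, 0], [0, 0, 0], 1],
    [[0, 0, 0], [0, 0, 0], 1]
  ]
}}

```text
time: 3.1
ee_pos: [0.4847, 0.1698, 0.0628]
tool_rot: [180.0, 0.0, -176.0]
wrist_force: [-1.6, -0.7, 6.2]
width: 0.0093
```

Call:
{"method": "carry_out", "body": {
  "series": [
    [[0, 0, 0], [0, 0, 0], 1],
    [[0, 0, 0], [0, 0, 0], 1],
    [[0, 0, 0], [0, 0, 0], 1],
    [[0, 0, -2], [0, 0, 0], 1],
    [[0, 0, -5], [0, 0, 0], 1]
  ]
}}

```text
time: 3.6
ee_pos: [0.4838, 0.1696, 0.0689]
tool_rot: [-180.0, -0.1, -176.1]
wrist_force: [-0.1, -0.3, -3.1]
width: 0.0091
```

Call:
{"method": "carry_out", "body": {
  "series": [
    [[0, 0, -20], [0, 0, 0], 1],
    [[0, 0, -30], [0, 0, 0], 1],
    [[0, 0, -30], [0, 0, 0], 1],
    [[0, 0, -30], [0, 0, 0], 1],
    [[0, 0, -25], [0, 0, 0], 1]
  ]
}}

```text
time: 4.1
ee_pos: [0.4843, 0.1698, 0.206]
tool_rot: [180.0, 0.0, -176.0]
wrist_force: [0.1, 0.4, -3.2]
width: 0.0094
```

Call:
{"method": "carry_out", "body": {
  "series": [
    [[0, 0, 0], [0, 0, 2], 1],
    [[0, 0, 0], [0, 0, 4], 1],
    [[0, 0, 0], [0, 0, 6], 1],
    [[0, 0, 0], [0, 0, 6], 1],
    [[0, 0, 0], [0, 0, 6], 1]
  ]
}}

```text
time: 4.6
ee_pos: [0.484, 0.1697, 0.2042]
tool_rot: [-180.0, -0.0, 159.7]
wrist_force: [-0.9, -0.0, -2.3]
width: 0.0095
```

Call:
{"method": "carry_out", "body": {
  "series": [
    [[0, 0, 0], [0, 0, 6], 1],
    [[0, 0, 0], [0, 0, 6], 1],
    [[0, 0, 0], [0, 0, 6], 1],
    [[0, 0, 0], [0, 0, 6], 1],
    [[0, 0, 0], [0, 0, 6], 1]
  ]
}}

```text
time: 5.1
ee_pos: [0.484, 0.1697, 0.2042]
tool_rot: [-180.0, -0.0, 129.7]
wrist_force: [-0.8, -0.2, -2.2]
width: 0.0091
```

Call:
{"method": "carry_out", "body": {
  "series": [
    [[0, 0, 0], [0, 0, 6], 1],
    [[0, 0, 0], [0, 0, 6], 1],
    [[0, 0, 0], [0, 0, 6], 1],
    [[0, 0, 0], [0, 0, 6], 1],
    [[0, 0, 0], [0, 0, 5.5], 1]
  ]
}}

```text
time: 5.6
ee_pos: [0.484, 0.1697, 0.2042]
tool_rot: [-180.0, 0.0, 100.2]
wrist_force: [0.1, -0.5, -3.7]
width: 0.0092
```

```bash
python3 go.py .4697 -.0514 .2 100.5
```

```text
t 5.6 pos [0.484  0.1697 0.2042] rot [-179.96    0.    100.21] w 0.009211368950641619 F [ 0.1 -0.5 -3.7] j [ 19.2  12.  108.7   0.   59.3   8.9]
shift(tool) [-215.1  -53.3    4.2] turn [-0.04  0.   -0.29]
```

Call:
{"method": "carry_out", "body": {
  "series": [
    [[-10, -2.5, 0], [0, 0, -0.3], 1],
    [[-20, -5, 0], [0, 0, 0], 1],
    [[-25, -6.2, 0], [0, 0, 0], 1],
    [[-30, -7.4, 0], [0, 0, 0], 1],
    [[-30, -7.4, 0], [0, 0, 0], 1]
  ]
}}

```text
time: 6.1
ee_pos: [0.4772, 0.05, 0.2043]
tool_rot: [-180.0, 0.0, 101.0]
wrist_force: [0.6, -0.6, -2.9]
width: 0.0094
```

Call:
{"method": "carry_out", "body": {
  "series": [
    [[-30, -7.4, 0], [0, 0, 0], 1],
    [[-30, -7.4, 0], [0, 0, 0], 1],
    [[-20, -5, 0], [0, 0, 0], 1],
    [[-15, -3.7, 0], [0, 0, 0], 1],
    [[-5.1, -1.3, 0], [0, 0, 0], 1]
  ]
}}

```text
time: 6.6
ee_pos: [0.4715, -0.0531, 0.2043]
tool_rot: [-180.0, 0.0, 100.8]
wrist_force: [0.1, 0.5, -4.0]
width: 0.0094
```

Call:
{"method": "carry_out", "body": {
  "series": [
    [[0, 0, 0], [0, 0, 0], 1],
    [[0, 0, 0], [0, 0, 0], 1],
    [[0, 0, 0], [0, 0, 0], 1],
    [[0, 0, 0], [0, 0, 0], 1],
    [[0, 0, 0], [0, 0, 0], 1]
  ]
}}

```text
time: 7.1
ee_pos: [0.4722, -0.051, 0.2043]
tool_rot: [-180.0, -0.0, 100.8]
wrist_force: [-0.0, 0.4, -3.2]
width: 0.0092
```

```bash
python3 go.py .4697 -.0514 .108 100.5
python3 - <<'E'
from h import *
for n in('top','scene'):
    a=snap(n);np.savez('c_'+n+'.npz',**a);W=cloud(a)
    D=np.array([np.cos(np.radians(100.5)),np.sin(np.radians(100.5))]);N=np.array([D[1],-D[0]])
    q=W[...,:2]-[.4697,-.0514]
    l=q@D;w=q@N
    m=(abs(l)<.12)&(abs(w)<.05)&(W[...,2]>.165)&(W[...,2]<.205)
    m2=m&(abs(l)>.048)
    P=W[m2];print(n,len(P))
    if len(P)>20:
        print(np.percentile(P[:,2],[5,25,50,75,95]).round(4))
        P=P[abs(P[:,2]-np.median(P[:,2]))<.006]
        r=cv2.minAreaRect((P[:,:2]*1000).astype(np.float32));print(r)
        A=np.c_[(P[:,:2]-[.4697,-.0514])@np.c_[D,N],np.ones(len(P))];print('tilt l,w deg',np.degrees(np.linalg.lstsq(A,P[:,2],rcond=None)[0][:2]))
top=cv2.resize(np.load('c_top.npz')['image'][140:280,200:420],None,fx=2.5,fy=2.5)
sc=cv2.resize(np.load('c_scene.npz')['image'][120:310,180:400],None,fx=2.5,fy=2.5)
h=min(len(top),len(sc));cv2.imwrite('pics/4.png',cv2.resize(np.hstack([top,cv2.resize(sc,(int(sc.shape[1]*len(top)/len(sc)),len(top)))]),(800,300)))
E
```

```text
t 7.1 pos [ 0.4722 -0.051   0.2043] rot [-180.     -0.    100.81] w 0.009189693866184992 F [-0.   0.4 -3.2] j [ -6.3   8.6 113.    0.   58.4 -17.2]
shift(tool) [ 0.1 -2.5 96.3] turn [-0.   -0.    0.31]
top 370
[0.1897 0.191  0.1918 0.1926 0.1938]
((457.9906311035156, 16.61920928955078), (39.852291107177734, 41.94533920288086), 10.403580665588379)
tilt l,w deg [-0.31193166  0.40850576]
scene 643
[0.1879 0.1902 0.1909 0.1915 0.1923]
((470.5553283691406, -49.51091766357422), (43.01955795288086, 180.7066650390625), 10.893924713134766)
tilt l,w deg [0.09369719 0.44780979]
```

View pics/4.png

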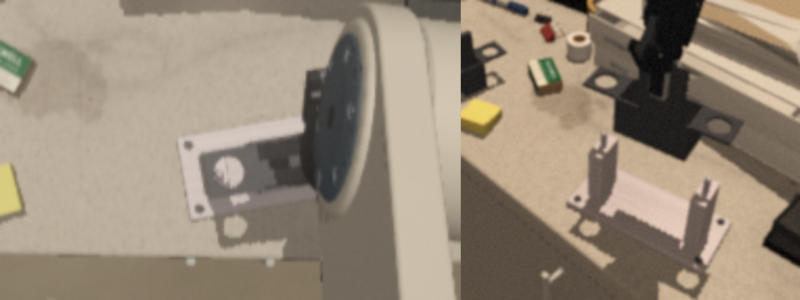

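The left panel shows the near ear over the post, with its hole's shadow on the base. The right panel shows both ears above both posts, with holes at about (605,82) and (718,125). The caddy's underside is near z 0.1415, and it sits within 1 mm of centre in plan. I'll make a small correction and lower it.

Call:
{"method": "carry_out", "body": {
  "series": [
    [[-0.7, -1, 0], [0, 0, 0.2], 1],
    [[0, 0, 8], [0, 0, 0], 1],
    [[0, 0, 8], [0, 0, 0], 1],
    [[0, 0, 6], [0, 0, 0], 1],
    [[0, 0, 3], [0, 0, 0], 1]
  ]
}}

```text
time: 7.7
ee_pos: [0.4707, -0.0523, 0.1782]
tool_rot: [-179.9, -0.0, 100.6]
wrist_force: [-1.0, -0.2, -2.5]
width: 0.0091
```

Call:
{"method": "carry_out", "body": {
  "series": [
    [[0, 0, 8], [0, 0, 0], 1],
    [[0, 0, 8], [0, 0, 0], 1],
    [[0, 0, 8], [0, 0, 0], 1],
    [[0, 0, 5], [0, 0, 0], 1],
    [[0, 0, 3], [0, 0, 0], 1]
  ]
}}

```text
time: 8.2
ee_pos: [0.471, -0.0523, 0.1466]
tool_rot: [-180.0, -0.0, 100.6]
wrist_force: [-0.3, 0.7, -2.8]
width: 0.0095
```

Call:
{"method": "carry_out", "body": {
  "series": [
    [[0, 0, 6], [0, 0, 0], 1],
    [[0, 0, 6], [0, 0, 0], 1],
    [[0, 0, 6], [0, 0, 0], 1],
    [[0, 0, 4], [0, 0, 0], 1],
    [[0, 0, 3], [0, 0, 0], 1]
  ]
}}

```text
time: 8.7
ee_pos: [0.4712, -0.0523, 0.1218]
tool_rot: [-180.0, -0.0, 100.6]
wrist_force: [-0.2, -1.0, -3.8]
width: 0.0089
```

```bash
python3 go.py .4697 -.0514 .108 100.5
python3 - <<'E'
from h import *
a=snap('scene');W=cloud(a)
D=np.array([np.cos(np.radians(100.5)),np.sin(np.radians(100.5))]);N=np.array([D[1],-D[0]])
q=W[...,:2]-[.4697,-.0514];l=q@D;w=q@N
m=(abs(l)<.12)&(abs(w)<.05)&(W[...,2]>.09)&(W[...,2]<.13)&(abs(l)>.048)
P=W[m];P=P[abs(P[:,2]-np.median(P[:,2]))<.006]
print(np.median(P[:,2]),cv2.minAreaRect((P[:,:2]*1000).astype(np.float32)))
cv2.imwrite('pics/5.png',cv2.resize(a['image'][170:300,210:390],None,fx=4,fy=4))
E
```

```text
t 8.7 pos [ 0.4712 -0.0523  0.1218] rot [-179.98   -0.    100.56] w 0.008862195227547007 F [-0.2 -1.  -3.8] j [ -6.5  15.3 117.3  -0.   47.5 -17.1]
shift(tool) [ 1.2 -1.3 13.8] turn [-0.02 -0.    0.06]
0.10860864053408459 ((469.6690368652344, -50.81377410888672), (42.06401062011719, 180.8157196044922), 10.772107124328613)
```

View pics/5.png

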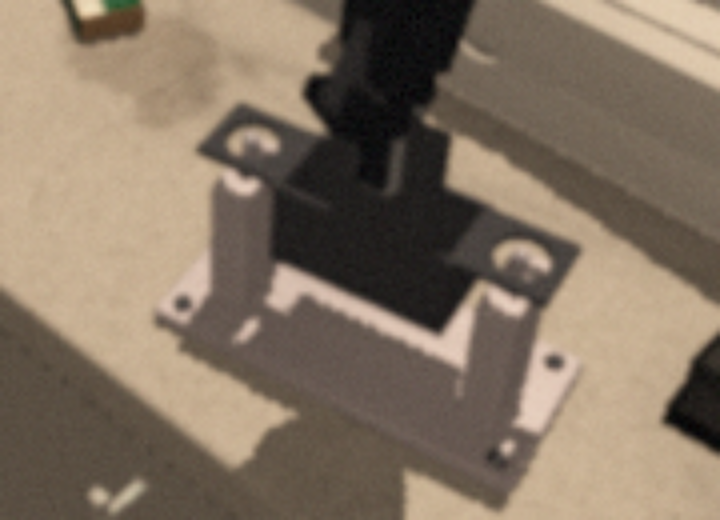

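Both pins show in the holes, at about (255,148) and (522,265). The ears have about 14.5 mm left to come down.

Call:
{"method": "carry_out", "body": {
  "series": [
    [[0, 0, 3], [0, 0, 0], 1],
    [[0, 0, 3], [0, 0, 0], 1],
    [[0, 0, 3], [0, 0, 0], 1],
    [[0, 0, 2], [0, 0, 0], 1],
    [[0, 0, 1.5], [0, 0, 0], 1]
  ]
}}

```text
time: 9.25
ee_pos: [0.4713, -0.0523, 0.1096]
tool_rot: [-180.0, -0.0, 100.6]
wrist_force: [-0.2, -0.2, -2.9]
width: 0.0094
```

Call:
{"method": "carry_out", "body": {
  "series": [
    [[0, 0, 0.5], [0, 0, 0], 1],
    [[0, 0, 0.5], [0, 0, 0], 1],
    [[0, 0, 0.3], [0, 0, 0], 1],
    [[0, 0, 0], [0, 0, 0], 1],
    [[0, 0, 0], [0, 0, 0], 1]
  ]
}}

```text
time: 9.75
ee_pos: [0.4714, -0.0523, 0.1086]
tool_rot: [180.0, 0.0, 100.6]
wrist_force: [-0.1, 0.5, -3.2]
width: 0.0098
```

Call:
{"method": "carry_out", "body": {
  "series": [
    [[0, 0, 0.5], [0, 0, 0], 1],
    [[0, 0, 0.5], [0, 0, 0], 1],
    [[0, 0, 0.4], [0, 0, 0], 1],
    [[0, 0, 0], [0, 0, 0], 1],
    [[0, 0, 0], [0, 0, 0], 1]
  ]
}}

```text
time: 10.25
ee_pos: [0.4713, -0.0523, 0.1071]
tool_rot: [-180.0, -0.0, 100.6]
wrist_force: [-0.3, -0.6, -3.1]
width: 0.0095
```

Call:
{"method": "carry_out", "body": {
  "series": [
    [[0, 0, 0.4], [0, 0, 0], 1],
    [[0, 0, 0.4], [0, 0, 0], 1],
    [[0, 0, 0], [0, 0, 0], 1],
    [[0, 0, 0], [0, 0, 0], 1],
    [[0, 0, 0], [0, 0, 0], 1]
  ]
}}

```text
time: 10.75
ee_pos: [0.4714, -0.0523, 0.1067]
tool_rot: [180.0, 0.0, 100.6]
wrist_force: [-2.1, 0.7, 5.0]
width: 0.0098
```

Contact: the vertical force went from -3 to +5 N. Now I'll release.

Call:
{"method": "carry_out", "body": {
  "series": [
    [[0, 0, 0], [0, 0, 0], 0.7],
    [[0, 0, 0], [0, 0, 0], 0.5],
    [[0, 0, 0], [0, 0, 0], 0.2],
    [[0, 0, 0], [0, 0, 0], -0.2],
    [[0, 0, 0], [0, 0, 0], -0.5]
  ]
}}

```text
time: 11.25
ee_pos: [0.4714, -0.0523, 0.1062]
tool_rot: [-180.0, -0.0, 100.6]
wrist_force: [-0.0, 0.6, -0.5]
width: 0.0621
```

Call:
{"method": "carry_out", "body": {
  "series": [
    [[0, 0, 0], [0, 0, 0], -0.5],
    [[0, 0, 0], [0, 0, 0], -0.5],
    [[0, 0, 0], [0, 0, 0], -0.5],
    [[0, 0, -5], [0, 0, 0], -0.5],
    [[0, 0, -10], [0, 0, 0], -0.5]
  ]
}}

```text
time: 11.75
ee_pos: [0.4708, -0.0523, 0.1213]
tool_rot: [-179.9, -0.0, 100.6]
wrist_force: [0.0, 0.7, 0.4]
width: 0.0639
```

Call:
{"method": "carry_out", "body": {
  "series": [
    [[0, 0, -25], [0, 0, 0], -0.5],
    [[0, 0, -25], [0, 0, 0], -0.5],
    [[0, 0, -25], [0, 0, 0], -0.5],
    [[0, 0, -25], [0, 0, 0], -0.5],
    [[0, 0, -10], [0, 0, 0], -0.5]
  ]
}}

```text
time: 12.25
ee_pos: [0.4725, -0.0525, 0.2343]
tool_rot: [179.8, 0.1, 100.6]
wrist_force: [0.1, -0.4, -0.0]
width: 0.064
```

Call:
{"method": "carry_out", "body": {
  "series": [
    [[30, 0, 0], [0, 0, 0], -0.5],
    [[40, 0, 0], [0, 0, 0], -0.5],
    [[40, 0, 0], [0, 0, 0], -0.5],
    [[40, 0, 0], [0, 0, 0], -0.5],
    [[30, 0, 0], [0, 0, 0], -0.5]
  ]
}}

```text
time: 12.75
ee_pos: [0.4375, 0.1264, 0.2312]
tool_rot: [-180.0, -0.0, 100.6]
wrist_force: [0.0, 0.1, 0.3]
width: 0.0642
```

Call:
{"method": "carry_out", "body": {
  "series": [
    [[0, 0, 0], [0, 0, 0], -0.5],
    [[0, 0, 0], [0, 0, 0], -0.5],
    [[0, 0, 0], [0, 0, 0], -0.5],
    [[0, 0, 0], [0, 0, 0], -0.5],
    [[0, 0, 0], [0, 0, 0], -0.5]
  ]
}}

```text
time: 13.25
ee_pos: [0.4385, 0.1238, 0.2312]
tool_rot: [-180.0, 0.0, 100.5]
wrist_force: [0.7, 0.1, -0.7]
width: 0.0639
```

Run:
```python
from h import *
D=np.array([np.cos(np.radians(100.5)),np.sin(np.radians(100.5))]);N=np.array([D[1],-D[0]])
for n in('top','scene'):
    a=snap(n);W=cloud(a)
    q=W[...,:2]-[.4697,-.0514];l=q@D;w=q@N
    for nm,lo,hi in(('ears',.085,.1),('plate',.135,.155)):
        m=(abs(l)<.12)&(abs(w)<.05)&(W[...,2]>lo)&(W[...,2]<hi);P=W[m]
        if len(P)>9:print(n,nm,np.median(P[:,2]).round(4),cv2.minAreaRect((P[:,:2]*1000).astype(np.float32)))
    if n=='scene':cv2.imwrite('pics/6.png',cv2.resize(a['image'][130:300,150:390],None,fx=3.3,fy=3.3))
print(robot.sense()['time'],robot.sense()['wrist_force'])
```

```text
top ears 0.0939 ((473.73687744140625, -71.71929931640625), (44.013214111328125, 141.4417266845703), 10.448895454406738)
top plate 0.1439 ((470.2257080078125, -52.43996810913086), (9.871041297912598, 56.405601501464844), 10.774213790893555)
scene ears 0.0929 ((469.43243408203125, -51.23419952392578), (46.8661003112793, 180.2882537841797), 10.090046882629395)
scene plate 0.1424 ((469.3714599609375, -51.262542724609375), (12.524215698242188, 55.621681213378906), 9.425222396850586)
13.35 [ 0.01903372  0.16427128 -0.95070382]
```

View pics/6.png

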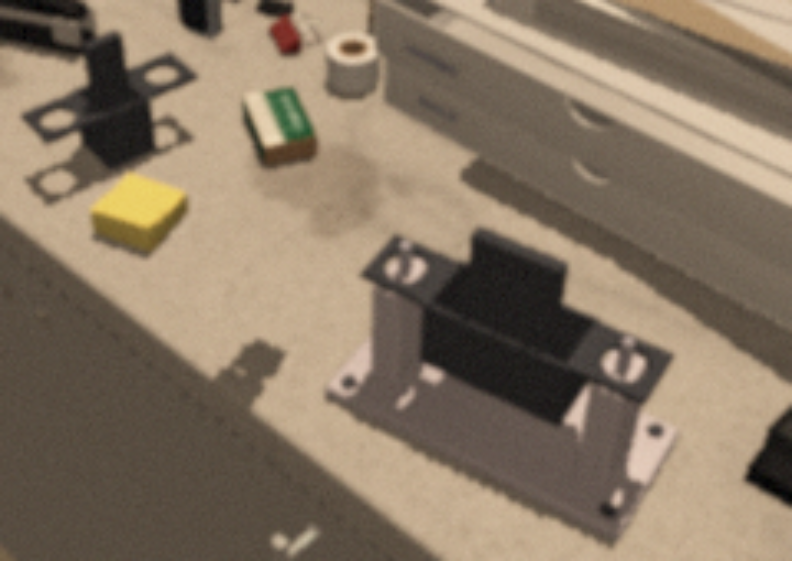

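The caddy hangs with both pins up through its holes, at (405,265) and (625,360). The ears are flat on the posts and the short caddy is untouched.

```bash
python3 -c "
from station import robot
print(robot.hand_in())"
```

```text
the job is handed in; nothing more can be done
None
```

I hung the long caddy on the twin-pin stand and handed the job in at about 13.4 s of the 42 s allowed; no verdict was reported. I pinched it by its grip plate, turned it about 83°, lowered it until the wrist force showed contact, released it and moved the gripper clear.

**Last checks before handing in:**
- **Position:** the caddy is within about 1.2 mm of the stand's centre in plan and about 1° of the line of pins.
- **Height:** the ear tops are at z 0.093–0.094 m, so the underside is about 43–44 mm above the stand's origin (36–52 mm allowed).
- **Pins and ears:** both pins show up through the holes, with the ears flat on the post tops.
- **Short caddy:** it looks unmoved in the last picture. I did not measure it again.

**Disagreements:** the two cameras differ by 1–1.5 mm, within their stated calibration. In the top view the "ears" rectangle came out only 141 mm long and off-centre, probably because the arm hid part of that view. I relied on the scene camera and the grip plate position instead.

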